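Dock the mould carrier under its gravity catch

ROBOT

A 7-joint arm with a two-finger parallel gripper is mounted at the origin on a cart in front of the work surface, level with it; the furniture and walls round the work are solid. World frame = base frame: x ahead of the robot, y to its left, z up, the work surface at z = 0. Lengths are in mm, angles in degrees, forces in N, time in s.
With the tool pointing down it reaches from about 425 to 925 mm from the base axis. Payload 6.8 kg.
Tool frame: the origin (TCP) lies midway between the tips of the shut fingers; the grasp point (between the pads) lies robot.tcp_to_grasp behind it (robot.tcp_to_grasp is the distance from the TCP to the grasp point, in mm); z points along the fingers, y is the direction in which the jaws open and shut (so a half turn about z gives the same grasp; the last joint's range is limited). The gripper opens to 85 mm and grips with 20 to 120 N. Pads are 22 mm wide; open, the fingers measure 114 mm over their backs; the gripper's body (76 mm by 85 mm) begins 54 mm behind the grasp point. The pads swing forward as they close: fully open they stand 13 mm farther back than shut.
Start: joints at [68.807, 27.33, 1.283, 89.118, -0.659, 63.558, -4.761], TCP at [174.712, -652.015, 231.308] pointing down, gripper open.
Joint ranges: [-169.35, 169.35], [-19.33, 120.38], [-80.79, 83.38], [13.8, 139.57], [-78.32, 258.32], [9.67, 109.79], [-169.56, 169.56]. Speed limits (degrees/s): [136.94, 136.94, 180, 180, 180, 180, 180].

INTERFACE

Orientations are given as [roll, pitch, yaw] about the fixed x, y, z axes, in that order (R = Rz(yaw) Ry(pitch) Rx(roll)).
In Python, from rig import robot, optics, workorder gives the robot as it stands. The module is installed in compiled form; this text tells all that it offers.
- The arm moves only by the tool move_arm, never from a script. Its argument "rows" is text: rows parted by semicolons, each of 6 numbers parted by spaces: the shift along the tool's x, y, z normalised to -1 to 1, where 1 is 150 mm, then the turn, a rotation vector about the tool's x, y, z normalised to -1 to 1, where 1 is 180 degrees. In form: tx ty tz wx wy wz; .... A call has 1 to 10 rows; each row is the pose to reach, as a shift and turn from the pose commanded when the call began, along the tool's axes at that moment, turning the shorter way round; what a row does not reach only later rows make up. A row lasts 1/8 s, in which the tool goes at most 62.5 mm and 10.7 degrees, less where a joint would pass 70% of its speed; a pose out of reach is approached as far as the arm can. A call with a number of a shift or a turn outside -1 to 1 is refused whole. A call with a gripper value outside its range is refused whole. "hand" is the opening, from 0 (shut) to 1 (fully open), set as the call begins (left out, the last holds). The fingers move at their own pace and stop on an object; the grip force is fixed at half the most. Time passes only in rows, so rows that repeat a pose let the fingers close. It gives the time, the measured TCP pose, the force and the opening at its end, in the units of the state.
- robot.get_obs(): the state, without advancing time (a new reading comes with each control period).
- optics.snapshot(name): name is "side" or "top" or "wrist"; returns the picture (400x640x3 uint8, red, green, blue); there is no depth.
- optics.calibration(name): a dict with "mtx" (3x3 intrinsics, pixels), "k1" (the pictures are not rectified: a ray, as slopes to the right and down, at radius r is drawn at 1 + k1 r^2 times it, then the intrinsics apply), "T" (4x4, takes a point from camera to world coordinates). Camera axes: x right, y down, z forward; pixel columns grow to the right and rows downward; lengths in mm; the calibration is good to about 2 mm. A picture is of the moment at which its call begins: read the wrist's pose just before it. calibration takes no time and is no camera call; for the wrist camera it gives the pose at the moment of the call.
- workorder.finish_job(): hands the job in, once; it reports no verdict.
The state is a dict: "time_s": time; "q": joint angles; "joint_velocities": joint speeds; "joint_torque": joint torques, N m; "ee_pos": TCP position; "tcp_rot": TCP orientation; "ft_force": force on the tool from outside, world axes, zero at the start; "wrist_torque": the same for the moment, N m; "opening": opening from 0.0 (shut) to 1.0 (fully open).
Only numpy, scipy, OpenCV 4.12 (cv2) and the standard library are available. Lean on these libraries where they do the work, as an engineer would, in place of code of your own. Each camera call takes 0.05 s, during which the arm holds its last target. There are 200 camera calls.

TASK

Set the mould carrier on the open end of the docking rack and slide it in along the rack, so that the carrier's own front edge lifts the red catch (do not touch the catch with the gripper), and press it gently but firmly home against the rubber buffer until the catch has dropped behind it. Then tug the carrier lightly back against the dropped catch to prove that it holds, and let go, leaving it locked in; force neither buffer nor catch, and do not disturb the dish, the loupe or the matchbox.

Things in the scene. Friction and masses are not known exactly. Their poses are not given: they have to be found in the camera images.
- handle (a point): Handle of the loose mould carrier: upright wooden bar in the middle of its plate, 14 mm thick along x, 40 mm long along y, 46 mm high. This point is on its middle line, 45 mm above the carrier's underside, 17 mm below the handle's top, 29 mm above the plate's top. x: the carrier's way into the rack, y: sideways, z: up.
- carrier: Mould carrier, 0.45 kg: aluminium plate 100 (x) x 96 (y) x 16 mm, square edges, two plaster moulds fixed on its +y half, 10 mm above the plate. Origin: centre of its underside, right below the handle; axes as for handle. It goes in front edge (x = +50 mm) first, its x along the rack's x, moulds on the rack's +y side; the catch passes over its bare -y half. Sliding takes 3 to 8 N.
- rack: Grey docking rack screwed down; base plate 310 x 150 x 8 mm, x = -225 to +85 mm. Origin: on the bench top, mid-width; x is the way in, z up. The carrier slides on the base's top (z = 8 mm) between 14 mm high rails, inner faces 99.5 mm apart, x = -55 to +60 mm, at the mouth (x = -85 to -55) flared by 8 mm a side. Catch can fall once the carrier's centre is past about x = 0.
- entry (a point): Centre of the rack's open end, on the base's top, at x = -165 mm in the rack's frame: the carrier's underside can be set down here, from above, just clear of the catch. Axes as the rack's. A post 20 x 10 mm, 58 mm high, at x = -97, y = -69 mm (rack's frame) carries the catch's axle, which runs along y at z = 48 mm, reaching in to y = -32 mm.
- catch_tip (a point): Tip of the red catch, which stands behind the carrier's rear edge once dropped (then at x = -52.7, y = -38, z = 20 mm in the rack's frame). The catch is a rigid arm, 10 mm wide, 8 thick, 52 from axle to tip, 90 g, sloping forward and down by 36 degrees; it falls by its weight. The carrier's front edge, coming in from the open end, lifts it with almost no force.
- catch (a joint): Hinge of the catch: 0 = dropped (hanging, rigidly stopped from going lower or backward), grows as it is lifted, about 0.23 rad while it rides on the carrier's plate, 0.6 at most.
- borax_dish: Pale shallow dish, 68 mm across, 15 mm high, bystander; origin at its underside.
- loupe: Black loupe, 35 mm across, 26 mm high, bystander; origin at its underside.
- matchbox: Small matchbox, 35 x 50 x 15 mm, bystander; origin at its underside.
- buffer (a joint): How far the rack's black rubber buffer (18 mm across, centre 19 mm above the bench, at the far end, facing the open end) is pressed in: 0 free, 1 mm per 6 N, at most 6 mm (m, noisy). Its stop is adjustable: the free face is between x = 52.5 and 60.5 mm in the rack's frame, differing each time, to be found by feel.

How it is judged:
By the outcome, as a careful person would: the job done as asked, in the order asked, and still so for the second after the job is handed in, with the robot touching nothing.
It also fails if it takes over 72 s, if anything falls off the work surface, if the arm or the gripper's body presses on something with over 40 N, if the wrist force passes 120 N, or if a joint passes its speed limit or range.

## Working session

There is one attempt and no reset: what is moved stays moved. The work goes in short steps, Python scripts to look and compute and a tool call to move; the robot and the scene stay as the last step left them, time stands still between calls to the robot, and variables do not carry over. Pictures are saved under pics/ and viewed, about 8 in all and at most 12, crops included, and the job is handed in when it is done.

Besides the shell and the picture viewer there is one more tool, called after "Call:" as a command line: name --argument value ..., lists and objects as JSON in quotes. move_arm: Moves the arm, as the interface text tells. Scaled input: -1 to 1 covers 150 mm each way for a shift and 180 degrees each way for a turn. Its arguments: {"type":"object","properties":{"rows":{"type":"string"},"hand":{"type":"number"}},"required":["rows"]}

```bash
mkdir -p pics
cat > h.py <<'E'
import numpy as np,cv2
from rig import robot,optics,workorder
def snap(n,f):
    c=optics.calibration(n); im=optics.snapshot(n); cv2.imwrite('pics/'+f+'.png',cv2.cvtColor(im,cv2.COLOR_RGB2BGR)); np.savez('pics/'+f,**{k:np.array(v) for k,v in c.items()}); return im
def ray(f,u,v):
    c=np.load('pics/'+f+'.npz'); K=c['mtx']; k=float(c['k1'])
    d=np.array([(u-K[0,2])/K[0,0],(v-K[1,2])/K[1,1]]); s=d.copy()
    for _ in range(20): s=d/(1+k*(s@s))
    T=c['T']; return T[:3,3],T[:3,:3]@np.array([s[0],s[1],1])
def onz(f,u,v,z):
    o,d=ray(f,u,v); return o+d*(z-o[2])/d[2]
def proj(f,p):
    c=np.load('pics/'+f+'.npz'); T=c['T']; q=T[:3,:3].T@(np.array(p)-T[:3,3]); s=q[:2]/q[2]; s=s*(1+float(c['k1'])*(s@s)); K=c['mtx']
    return K[0,0]*s[0]+K[0,2],K[1,1]*s[1]+K[1,2]
E
python3 - <<'E'
from h import *
print(robot.get_obs(),robot.tcp_to_grasp)
a=snap('top','t0');b=snap('side','s0')
for f in 't0','s0': print(np.load('pics/'+f+'.npz')['T'].round(2))
E
```

```text
{'time_s': 0.0, 'q': array([68.80490849, 27.37539294,  1.28210808, 89.17856333, -0.65922571,
       63.55729907, -4.76026618]), 'joint_velocities': array([ 0.00545271,  0.04271423,  0.03836784, -0.09105768,  0.03816003,
       -0.027831  ,  0.00990186]), 'joint_torque': array([ 1.15993709e-03, -5.96434164e+01,  1.60810076e+00, -2.81193191e+01,
        1.24890968e-02,  9.44659085e-03, -2.48636252e-05]), 'ee_pos': array([ 174.53087797, -651.43456426,  230.32928908]), 'tcp_rot': array([-1.79896457e+02,  8.39801751e-03,  1.50016293e+01]), 'ft_force': array([0.42450203, 0.10099058, 0.45412931]), 'wrist_torque': array([0.02813853, 0.00661025, 0.0042518 ]), 'opening': 1.0023787719914368} 18.700000000000003
[[ 1.0000e-02 -9.8000e-01  1.7000e-01  4.2940e+02]
 [-1.0000e+00 -2.0000e-02 -1.0000e-02 -9.0160e+01]
 [ 1.0000e-02 -1.7000e-01 -9.8000e-01  9.5088e+02]
 [ 0.0000e+00  0.0000e+00  0.0000e+00  1.0000e+00]]
[[ 9.9000e-01 -1.1000e-01  1.4000e-01  4.6152e+02]
 [-1.7000e-01 -5.8000e-01  8.0000e-01 -8.5274e+02]
 [-1.0000e-02 -8.1000e-01 -5.9000e-01  6.5104e+02]
 [ 0.0000e+00  0.0000e+00  0.0000e+00  1.0000e+00]]
```

View pics/t0.png

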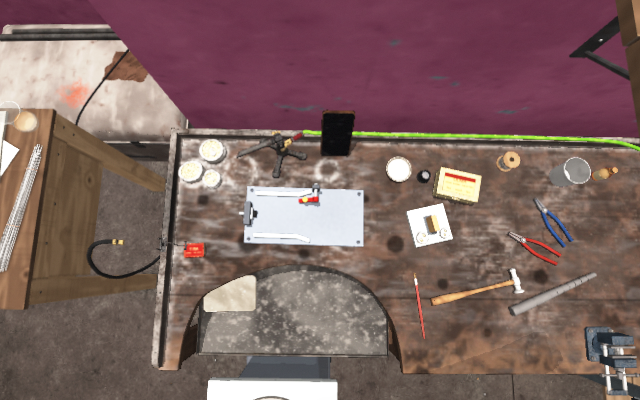

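View pics/s0.png

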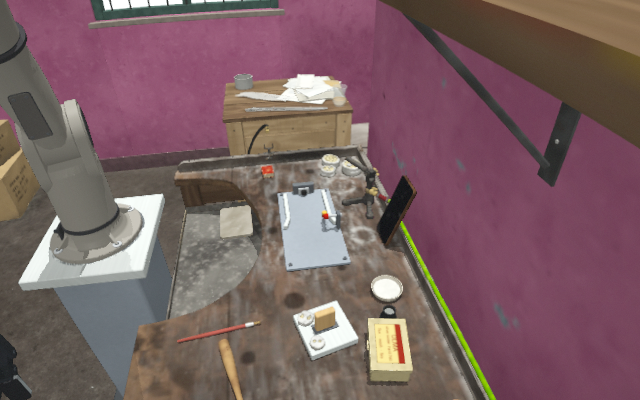

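The top view shows the rack at about (305,217), with its open end to the right and the buffer at (249,213). The red catch is at (308,199). The carrier is at (430,226) with its moulds toward the robot, and the dish (399,169), loupe (424,176) and matchbox sit beyond it.

Run:
```python
import cv2,numpy as np
a=cv2.imread('pics/t0.png');
c1=cv2.resize(a[175:260,235:375],None,fx=5.6,fy=3.5*1.6/1.0*0+5.6*0.6+0,interpolation=cv2.INTER_CUBIC)
c1=cv2.resize(a[180:255,235:375],None,fx=5,fy=5,interpolation=cv2.INTER_CUBIC)
c2=cv2.resize(a[198:254,400:460],None,fx=4,fy=4,interpolation=cv2.INTER_CUBIC)
o=np.zeros((600,700,3),np.uint8);o[:375,:700]=c1;o[376:600,:240]=c2
cv2.imwrite('pics/c0.png',o)
```

```text
(no output)
```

View pics/c0.png

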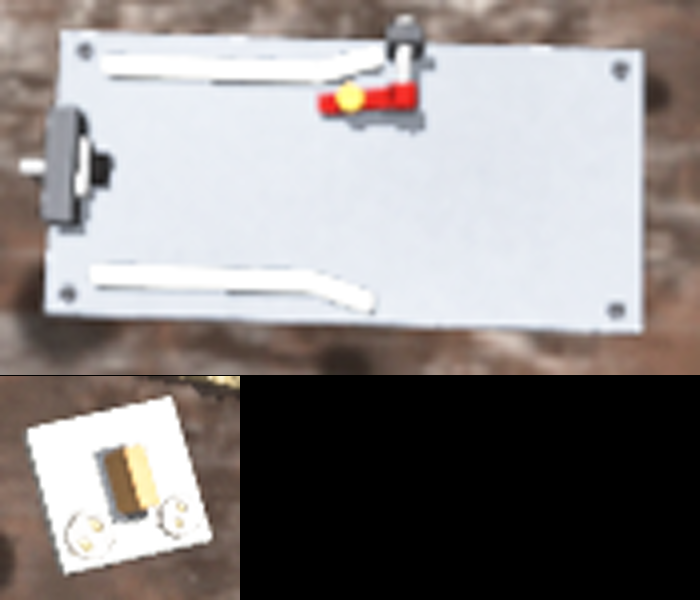

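Run:
```python
from h import *
def pts(L,s,o,z): return np.array([onz('t0',x/s+o[0],y/s+o[1],z) for x,y in L])
R=pts([(62,30),(643,50),(643,330),(45,315)],5,(235,180),8)
C=pts([(27,54),(168,20),(213,166),(65,198)],4,(400,198),16)
for n,P in(('R',R),('C',C)):
    print(n,P.round(1).tolist(),'sides',[round(float(np.linalg.norm(P[i]-P[(i+1)%4])),1) for i in range(4)],'mean',P.mean(0).round(1))
    d=(P[0]-P[1])+(P[3]-P[2]); e=(P[3]-P[0])+(P[2]-P[1]);print('yaw x',np.degrees(np.arctan2(d[1],d[0])),'yaw from y',np.degrees(np.arctan2(e[1],e[0]))-90)
th=np.degrees(0)
d=((R[0]-R[1])+(R[3]-R[2]));d/=np.linalg.norm(d);O=R.mean(0)+d*70
print('rack origin',O,'entry',O-165*d)
for u,v in((399,169),(424,176)):print(onz('t0',u,v,10))
# side-view check
print('carrier centre in side',proj('s0',[*C.mean(0)[:2],62]),'rack origin',proj('s0',[*O[:2],8]))
```

```text
R [[634.9, 81.8, 8.0], [629.4, -226.3, 8.0], [481.6, -225.1, 8.0], [484.6, 83.5, 8.0]] sides [308.1, 147.7, 308.6, 150.3] mean [557.6 -71.5   8. ]
yaw x 89.2063891147222 yaw from y 89.43329697872397
C [[572.3, -337.5, 16.0], [596.4, -431.3, 16.0], [501.1, -456.4, 16.0], [479.3, -359.4, 16.0]] sides [96.9, 98.5, 99.4, 95.6] mean [ 537.3 -396.2   16. ]
yaw x 103.53037181351573 yaw from y -256.01627654003175
rack origin [558.59129418  -1.5226958    8.        ] entry [ 556.30593197 -166.50686813    8.        ]
[ 688.07824828 -321.60325922   10.        ]
[ 670.01175779 -388.34962445   10.        ]
carrier centre in side (np.float64(322.07353594554473), np.float64(311.3165923509289)) rack origin (np.float64(305.11189584821716), np.float64(207.94471148632346))
```

The plate sizes agree with those given: 308x149 for the rack, about 97x99 for the carrier. The jaws already lie within about 1° of the carrier's x axis, so I'm moving over it.

Call:
move_arm --rows "0.3 -0.11 0 0 0 0;0.65 -0.24 0 0 0 0;1 -0.37 0 0 0 0;1 -0.37 0 0 0 0" --hand 1

```text
time_s: 0.6
ee_pos: [311.2, -555.3, 230.9]
tcp_rot: [-179.9, -0.2, 15.5]
ft_force: [-0.6, -0.1, 0.9]
opening: 0.999
```

Call:
move_arm --rows "0.35 -0.13 0 0 0 0;0.7 -0.26 0 0 0 0;1 -0.37 0 0 0 0;1 -0.37 0 0 0 0"

```text
time_s: 1.1
ee_pos: [439.7, -463.5, 230.9]
tcp_rot: [-179.9, -0.1, 15.4]
ft_force: [0.0, 0.3, -0.0]
opening: 1.002
```

Call:
move_arm --rows "0.35 -0.13 0 0 0 0;0.6 -0.22 0 0 0 0;0.77 -0.28 0 0 0 0;0.77 -0.28 0 0 0 0;0.77 -0.28 0 0 0 0"

```text
time_s: 1.72
ee_pos: [534.5, -398.7, 231.0]
tcp_rot: [180.0, 0.1, 14.9]
ft_force: [-0.6, -0.9, 0.8]
opening: 1.001
```

Run:
```python
from h import *
o=robot.get_obs();print(o['time_s'],o['ee_pos'],o['tcp_rot'],o['ft_force'])
snap('wrist','w1');print(np.load('pics/w1.npz')['T'].round(2))
```

```text
1.725 [ 534.50197173 -398.69667609  230.98334377] [1.79976092e+02 1.01126188e-01 1.48565342e+01] [-0.59376069 -0.87728654  0.75454336]
[[ 2.6000e-01 -9.3000e-01 -2.5000e-01  5.9904e+02]
 [-9.7000e-01 -2.5000e-01 -7.0000e-02 -3.8253e+02]
 [ 0.0000e+00  2.6000e-01 -9.7000e-01  3.7328e+02]
 [ 0.0000e+00  0.0000e+00  0.0000e+00  1.0000e+00]]
```

View pics/w1.png

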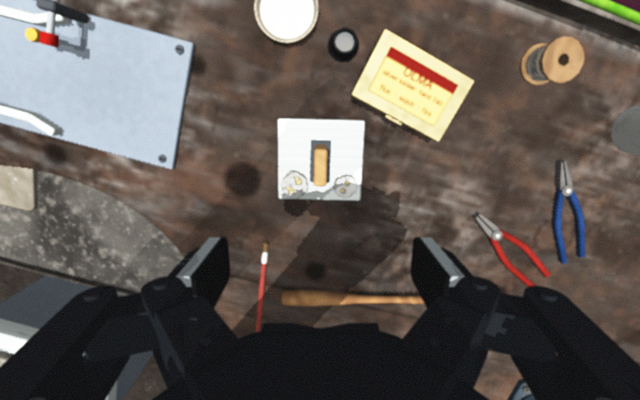

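The carrier is at (320,160) and square to the image. Its handle is at (320,166), with the moulds on the near side.

Run:
```python
from h import *
im=cv2.imread('pics/w1.png');sub=im[122:196,282:362]
hsv=cv2.cvtColor(sub,cv2.COLOR_BGR2HSV)
m=((hsv[...,0]>8)&(hsv[...,0]<26)&(hsv[...,1]>90)&(hsv[...,2]>130)).astype(np.uint8)
n,l,st,ce=cv2.connectedComponentsWithStats(m);i=1+st[1:,4].argmax();print(st[i],ce[i])
u,v=ce[i]+[282,122]
x,y,w,h=st[i][:4]
P=np.array([onz('w1',282+a,122+b,62) for a,b in((x,y),(x+w,y),(x+w,y+h),(x,y+h))]);print(P.round(1).tolist(),P.mean(0))
r=cv2.minAreaRect(np.argwhere(l==i)[:,::-1].astype(np.float32));print(r)
C=np.array([onz('w1',a,b,16) for a,b in((278,119),(366,121),(361,200),(278,199))]);print(C.round(1).tolist(),C.mean(0))
e=C[0]-C[1];print('yaw top edge',np.degrees(np.arctan2(e[1],e[0])))
e=C[1]-C[2];print(np.degrees(np.arctan2(e[1],e[0]))+90)
e=C[0]-C[3];print(np.degrees(np.arctan2(e[1],e[0]))+90)
```

```text
[ 31  25  15  39 485] [38.08865979 43.86597938]
[[561.2, -385.3, 62.0], [565.1, -400.1, 62.0], [525.7, -410.8, 62.0], [521.6, -395.6, 62.0]] [ 543.38921566 -397.93350904   62.        ]
((38.07066345214844, 43.95071029663086), (13.233514785766602, 38.14973831176758), 1.9749339818954468)
[[576.3, -339.1, 16.0], [599.9, -436.9, 16.0], [508.1, -458.6, 16.0], [483.4, -360.3, 16.0]] [ 541.9458006  -398.69978035   16.        ]
yaw top edge 103.5793189986946
103.31050498731229
102.86325185782015
```

Call:
move_arm --rows "0.055 0.013 0.3 0 0 0.009;0.055 0.013 0.6 0 0 0.009;0.055 0.013 0.85 0 0 0.009;0.055 0.013 1 0 0 0.009;0.055 0.013 1 0 0 0.009;0.055 0.013 1 0 0 0.009"

```text
time_s: 2.52
ee_pos: [544.8, -397.8, 82.6]
tcp_rot: [179.9, -0.0, 13.3]
ft_force: [-0.0, -0.6, 0.0]
opening: 1.002
```

Call:
move_arm --rows "0 0 0.15 0 0 0;0 0 0.28 0 0 0;0 0 0.36 0 0 0;0 0 0.36 0 0 0;0 0 0.36 0 0 0"

```text
time_s: 3.15
ee_pos: [545.4, -396.7, 27.9]
tcp_rot: [180.0, -0.0, 13.4]
ft_force: [0.4, 0.2, 0.8]
opening: 0.995
```

Call:
move_arm --rows "0 0 0 0 0 0;0 0 0 0 0 0;0 0 0 0 0 0;0 0 0 0 0 0;0 0 0 0 0 0;0 0 0 0 0 0;0 0 0 0 0 0;0 0 0 0 0 0" --hand 0

```text
time_s: 4.15
ee_pos: [545.0, -396.4, 27.5]
tcp_rot: [-180.0, -0.0, 13.4]
ft_force: [-0.5, 0.9, 5.2]
opening: 0.155
```

Call:
move_arm --rows "0 0 -0.1 0 0 0;0 0 -0.25 0 0 0;0 0 -0.4 0 0 0;0 0 -0.5 0 0 0;0 0 -0.5 0 0 0;0 0 -0.5 0 0 0"

```text
time_s: 4.9
ee_pos: [544.4, -396.1, 101.6]
tcp_rot: [-179.9, 0.1, 13.4]
ft_force: [-0.1, -0.6, -5.9]
opening: 0.156
```

Call:
move_arm --rows "0.07 -0.2 -0.2 0 0 0.03;0.15 -0.4 -0.4 0 0 0.055;0.227 -0.605 -0.5 0 0 0.078;0.227 -0.605 -0.5 0 0 0.078;0.227 -0.605 -0.5 0 0 0.078;0.227 -0.605 -0.5 0 0 0.078"

```text
time_s: 5.65
ee_pos: [555.9, -301.4, 176.2]
tcp_rot: [-180.0, 0.1, -0.8]
ft_force: [0.0, -0.8, -4.9]
opening: 0.155
```

Run:
```python
from h import *
o=robot.get_obs();print(o['time_s'],o['ee_pos'],o['tcp_rot'],o['ft_force'])
snap('wrist','w2')
```

```text
5.65 [ 555.93743385 -301.4071976   176.20628121] [-1.79997300e+02  1.16005504e-01 -7.50276588e-01] [ 0.02649493 -0.82082487 -4.86596623]
```

View pics/w2.png

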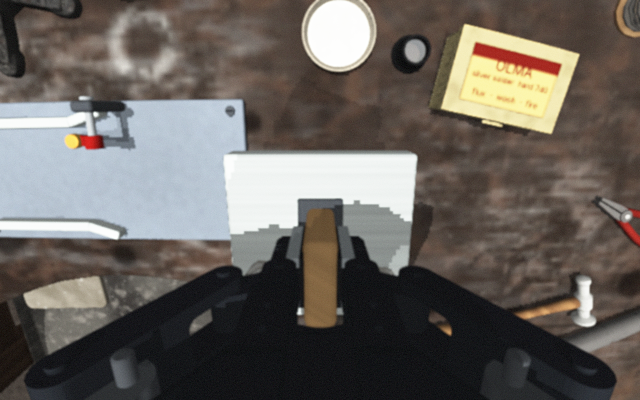

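The wrist view shows the carrier held square, its far edge on row 153. The rack lies to its left: far edge on rows 99–102, near edge on about 238, end edge on column 245, catch at (80,142).

Run:
```python
from h import *
g=cv2.GaussianBlur(cv2.imread('pics/w2.png')[...,0].astype(np.float32),(3,3),0)
gy=np.gradient(g,axis=0);gx=np.gradient(g,axis=1)
def sub(a,i):
    if i<=0 or i>=len(a)-1:return i
    d=a[i-1]-2*a[i]+a[i+1]; return i+(0 if d==0 else .5*(a[i-1]-a[i+1])/d)
def hl(cols,r0,r1,s,z):
    P=[]
    for c in cols:
        a=s*gy[r0:r1,c];P.append(onz('w2',c,r0+sub(a,int(a.argmax())),z)[:2])
    P=np.array(P);return P
def vl(rows,c0,c1,s,z):
    P=[]
    for r in rows:
        a=s*gx[r,c0:c1];P.append(onz('w2',c0+sub(a,int(a.argmax())),r,z)[:2])
    return np.array(P)
def fit(n,P,along):
    # along=1: line runs along world y: x=a+b*y
    t=P[:,along];v=P[:,1-along]
    for _ in range(4):
        b,a=np.polyfit(t,v,1);e=v-a-b*t;k=abs(e)<max(1,2*np.median(abs(e)));t,v=t[k],v[k]
    print(n,'n',len(t),'rms',e.std().round(2),'ang',np.degrees(np.arctan(b)).round(2),'mid t',t.mean().round(1),'v',(a+b*t.mean()).round(1));return a,b
far=fit('rack far',hl(range(130,225,3),90,112,1,8),1)
near=fit('rack near',hl(range(130,222,3),228,250,-1,8),1)
end=fit('rack end',vl(range(108,148,2),232,256,-1,8),0)
fit('rail far inner(top)',hl(range(5,60,3),118,135,-1,22),1)
fit('rail near inner(top)',hl(range(5,75,3),212,226,1,22),1)
cf=fit('carrier far',hl(range(232,410,4),143,163,1,164.7),1)
fit('carrier front',vl(range(160,215,3),215,240,1,164.7),0)
fit('carrier rear',vl(range(160,190,3),405,428,-1,164.7),0)
for y in(-220,-166,-50,0):print(y,'mid x',(far[0]+far[1]*y+near[0]+near[1]*y)/2)
```

```text
rack far n 32 rms 0.11 ang 0.84 mid t -161.4 v 634.5
rack near n 31 rms 0.17 ang 1.02 mid t -139.7 v 486.0
rack end n 20 rms 0.11 ang -1.13 mid t 606.4 v -226.7
rail far inner(top) n 19 rms 0.06 ang 1.0 mid t -16.9 v 612.7
rail near inner(top) n 24 rms 0.03 ang 0.88 mid t 0.7 v 513.4
carrier far n 45 rms 0.03 ang 0.64 mid t -302.7 v 600.9
carrier front n 19 rms 0.17 ang 0.04 mid t 584.0 v -253.3
carrier rear n 10 rms 0.1 ang -1.08 mid t 590.0 v -351.7
-220 mid x 559.0809746477837
-166 mid x 559.9607368504153
-50 mid x 561.8505963968087
0 mid x 562.6651910288747
```

The rail gap measures 99.6 mm, the rack yaw about 89.06°, and the rack origin is near (563,-1). The carrier's centre is 3 mm nearer the robot than the TCP. Next I move to the entry and lower the carrier.

Call:
move_arm --rows "0.01 -0.3 0 0 0 0.0017;0.025 -0.6 0 0 0 0.0017;0.038 -0.85 0.1 0 0 0.0017;0.038 -0.911 0.3 0 0 0.0017;0.038 -0.911 0.5 0 0 0.0017;0.038 -0.911 0.7 0 0 0.0017;0.038 -0.911 0.82 0 0 0.0017;0.038 -0.911 0.86 0 0 0.0017;0.038 -0.911 0.86 0 0 0.0017;0.038 -0.911 0.86 0 0 0.0017"

```text
time_s: 6.95
ee_pos: [565.3, -164.0, 49.4]
tcp_rot: [180.0, -0.1, -1.0]
ft_force: [-0.0, 0.3, -6.2]
opening: 0.155
```

Run:
```python
from h import *
o=robot.get_obs();print(o['time_s'],o['ee_pos'],o['tcp_rot'],o['ft_force'])
snap('wrist','w3')
```

```text
6.95 [ 565.30715122 -163.9937863    49.43279976] [ 1.79976700e+02 -1.21849198e-01 -9.78110476e-01] [-0.01849902  0.30423861 -6.22566861]
```

View pics/w3.png

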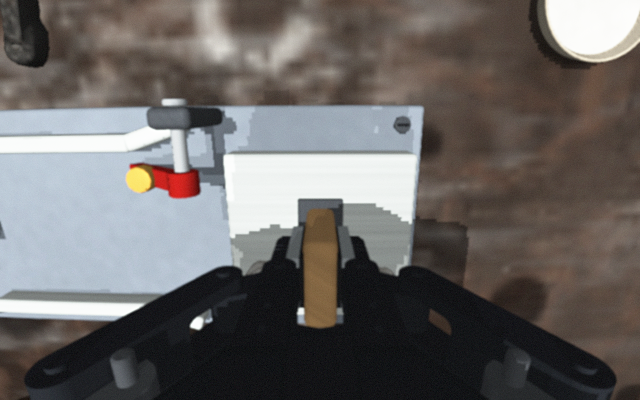

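The carrier hovers over the open end, just clear of the catch pivot at (183,180). I'll check its lateral fit against the rails.

```bash
cat >> h.py <<'E'
def hl(g,f,cols,r0,r1,s,z):
    gy=s*np.gradient(g,axis=0);P=[]
    for c in cols:
        a=gy[r0:r1,c];i=int(a.argmax());d=0
        if 0<i<len(a)-1:
            q=a[i-1]-2*a[i]+a[i+1];d=.5*(a[i-1]-a[i+1])/q if q else 0
        P.append(onz(f,c,r0+i+d,z)[:2])
    P=np.array(P);t,v=P[:,1],P[:,0]
    for _ in range(4):
        b,a=np.polyfit(t,v,1);e=v-a-b*t;k=abs(e)<max(.7,2*np.median(abs(e)));t,v=t[k],v[k]
    return len(t),e.std(),np.degrees(np.arctan(b)),t.mean(),a+b*t.mean(),(a,b)
def gray(f): return cv2.GaussianBlur(cv2.imread('pics/%s.png'%f)[...,0].astype(np.float32),(3,3),0)
E
python3 - <<'E'
from h import *
g=gray('w3')
for n,a in dict(farrail_in=(range(10,110,3),143,160,-1,22),nearrail_in=(range(10,150,3),284,304,1,22),carfar=(range(232,410,4),143,163,1,37.9),rackfar=(range(240,390,3),98,115,1,8)).items():
    r=hl(g,'w3',*a);print(n,[round(float(x),2) for x in r[:5]],'x at y=-164:',r[5][0]-164*r[5][1],'at -50',r[5][0]-50*r[5][1])
E
```

```text
farrail_in [34.0, 0.03, 1.04, -15.41, 612.72] x at y=-164: 610.0264312086457 at -50 612.0911288879638
nearrail_in [45.0, 0.12, 0.95, -1.67, 513.56] x at y=-164: 510.86481344940614 at -50 512.7577420152635
carfar [45.0, 0.02, 0.92, -165.48, 610.2] x at y=-164: 610.2195911994472 at -50 612.0459596681782
rackfar [50.0, 0.1, 0.86, -162.11, 634.48] x at y=-164: 634.4526327474379 at -50 636.1539373449195
```

Call:
move_arm --rows "-0.012 0 0.03 0 0 0;-0.012 0 0.06 0 0 0;-0.012 0 0.075 0 0 0;-0.012 0 0.08 0 0 0;-0.012 0 0.08 0 0 0"

```text
time_s: 7.62
ee_pos: [562.5, -163.7, 36.3]
tcp_rot: [180.0, 0.0, -1.0]
ft_force: [-0.2, 0.2, -6.0]
opening: 0.154
```

Call:
move_arm --rows "0 0 0.007 0 0 0;0 0 0.007 0 0 0;0 0 0.007 0 0 0"

```text
time_s: 8.0
ee_pos: [562.8, -163.7, 35.5]
tcp_rot: [180.0, -0.0, -1.0]
ft_force: [-0.2, 0.4, -3.7]
opening: 0.159
```

Call:
move_arm --rows "0.004 0 0.003 0 0 0;0.004 -0.03 0.003 0 0 0;0.004 -0.08 0.003 0 0 0;0.004 -0.14 0.003 0 0 0;0.004 -0.2 0.003 0 0 0;0.004 -0.26 0.003 0 0 0;0.004 -0.32 0.003 0 0 0;0.004 -0.36 0.003 0 0 0;0.004 -0.38 0.003 0 0 0;0.004 -0.38 0.003 0 0 0"

```text
time_s: 9.25
ee_pos: [565.0, -106.2, 35.5]
tcp_rot: [180.0, -0.1, -0.9]
ft_force: [0.2, -3.2, 6.3]
opening: 0.156
```

Run:
```python
from h import *
o=robot.get_obs();print(o['time_s'],o['ee_pos'],o['tcp_rot'],o['ft_force'],o['wrist_torque'])
snap('wrist','w4');snap('side','s4')
g=gray('w4')
for n,a in dict(carfar=(range(300,410,4),143,163,1,24),rackfar=(range(350,420,3),98,115,1,8)).items():
    r=hl(g,'w4',*a);print(n,[round(float(x),2) for x in r[:5]],'x at y=-110:',r[5][0]-110*r[5][1])
w=cv2.imread('pics/w4.png');s=cv2.resize(cv2.imread('pics/s4.png')[150:290,240:400],None,fx=2.5,fy=2.5,interpolation=2)
o=np.zeros((600,800,3),np.uint8);o[:250,:640]=w[60:310];o[250:600,:400]=s;cv2.imwrite('pics/c4.png',o)
```

```text
9.25 [ 564.96498384 -106.22730121   35.46868979] [ 1.79978778e+02 -9.69975168e-02 -9.29494053e-01] [ 0.22501626 -3.20778919  6.34149448] [-0.77581091  0.13456799  0.05989678]
carfar [23.0, 0.02, 0.92, -129.92, 609.53] x at y=-110: 609.8516772850747
rackfar [24.0, 0.06, 1.38, -142.73, 634.79] x at y=-110: 635.5779567770733
```

View pics/c4.png

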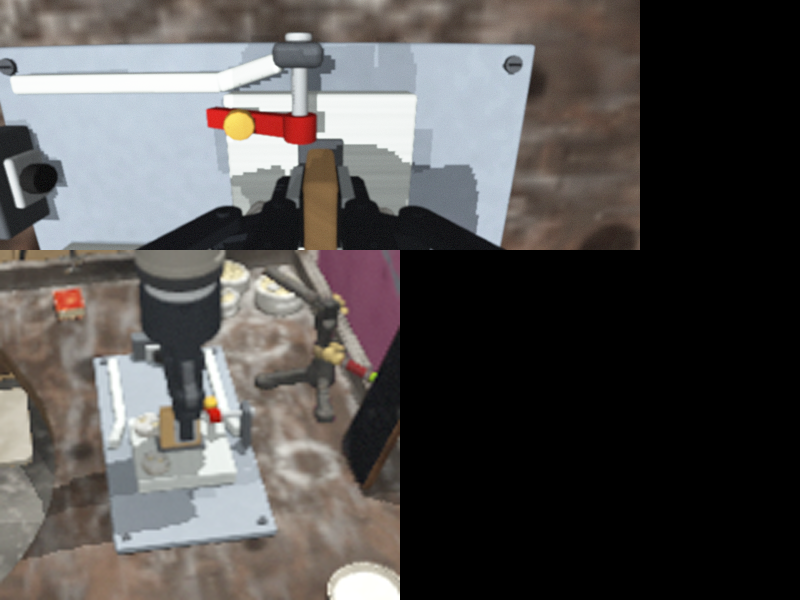

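The carrier is centred at the rail mouth, 1.1 mm from the far rail. Its front edge (wrist column 227) is just under the catch, and the buffer is at far left. I'm sliding on.

Call:
move_arm --rows "-0.003 -0.03 -0.003 0 0 0;-0.003 -0.08 -0.003 0 0 0;-0.003 -0.14 -0.003 0 0 0;-0.003 -0.2 -0.003 0 0 0;-0.003 -0.26 -0.003 0 0 0;-0.003 -0.32 -0.003 0 0 0;-0.003 -0.37 -0.003 0 0 0;-0.003 -0.4 -0.003 0 0 0;-0.003 -0.4 -0.003 0 0 0"

```text
time_s: 10.48
ee_pos: [564.8, -45.5, 35.5]
tcp_rot: [-180.0, -0.0, -0.9]
ft_force: [-0.1, -2.2, 5.1]
opening: 0.154
```

Call:
move_arm --rows "0 -0.03 0 0 0 0;0 -0.07 0 0 0 0;0 -0.11 0 0 0 0;0 -0.15 0 0 0 0;0 -0.19 0 0 0 0;0 -0.22 0 0 0 0;0 -0.24 0 0 0 0;0 -0.24 0 0 0 0"

```text
time_s: 11.48
ee_pos: [565.3, -10.5, 35.5]
tcp_rot: [180.0, -0.0, -1.0]
ft_force: [-0.0, -3.6, 5.7]
opening: 0.157
```

Call:
move_arm --rows "0 -0.015 0 0 0 0;0 -0.03 0 0 0 0;0 -0.045 0 0 0 0;0 -0.06 0 0 0 0;0 -0.07 0 0 0 0;0 -0.07 0 0 0 0"

```text
time_s: 12.22
ee_pos: [565.5, -0.4, 35.5]
tcp_rot: [180.0, -0.0, -1.0]
ft_force: [-1.1, -5.0, 5.4]
opening: 0.159
```

Call:
move_arm --rows "0 -0.007 0 0 0 0;0 -0.013 0 0 0 0;0 -0.013 0 0 0 0"

```text
time_s: 12.6
ee_pos: [565.5, 1.4, 35.5]
tcp_rot: [180.0, -0.0, -1.0]
ft_force: [-0.5, -5.1, 6.2]
opening: 0.156
```

Call:
move_arm --rows "0 -0.007 0 0 0 0;0 -0.013 0 0 0 0;0 -0.013 0 0 0 0"

```text
time_s: 12.98
ee_pos: [565.5, 3.4, 35.5]
tcp_rot: [180.0, -0.0, -1.0]
ft_force: [-0.2, -5.0, 5.9]
opening: 0.155
```

Call:
move_arm --rows "0 -0.007 0 0 0 0;0 -0.013 0 0 0 0;0 -0.013 0 0 0 0"

```text
time_s: 13.35
ee_pos: [565.5, 4.4, 35.5]
tcp_rot: [179.9, -0.0, -1.0]
ft_force: [-0.2, -7.1, 6.2]
opening: 0.154
```

Call:
move_arm --rows "0 -0.007 0 0 0 0;0 -0.01 0 0 0 0;0 -0.01 0 0 0 0"

```text
time_s: 13.72
ee_pos: [565.5, 4.8, 35.5]
tcp_rot: [179.9, 0.0, -1.1]
ft_force: [-1.3, -10.8, 6.5]
opening: 0.153
```

Call:
move_arm --rows "0 -0.007 0 0 0 0;0 -0.013 0 0 0 0;0 -0.013 0 0 0 0"

```text
time_s: 14.1
ee_pos: [565.4, 5.4, 35.6]
tcp_rot: [179.8, 0.0, -1.1]
ft_force: [-0.2, -13.2, 8.0]
opening: 0.158
```

Call:
move_arm --rows "0 -0.007 0 0 0 0;0 -0.013 0 0 0 0;0 -0.013 0 0 0 0;0 -0.013 0 0 0 0"

```text
time_s: 14.6
ee_pos: [565.5, 5.9, 35.7]
tcp_rot: [179.7, 0.0, -1.2]
ft_force: [0.1, -15.4, 9.1]
opening: 0.152
```

Run:
```python
from h import *
o=robot.get_obs();print(o['time_s'],o['ee_pos'],o['tcp_rot'],o['ft_force'],o['wrist_torque'])
snap('wrist','w5');snap('side','s5')
w=cv2.imread('pics/w5.png');s=cv2.resize(cv2.imread('pics/s5.png')[150:260,250:390],None,fx=3,fy=3,interpolation=2)
o=np.zeros((580,800,3),np.uint8);o[:250,:640]=w[60:310];o[250:580,:420]=s;cv2.imwrite('pics/c5.png',o)
```

```text
14.6 [565.46581222   5.89439242  35.69065214] [ 1.79702941e+02  1.92874963e-02 -1.18816630e+00] [  0.08354908 -15.44815652   9.07347849] [-3.13834595  0.15480884  0.10736772]
```

View pics/c5.png

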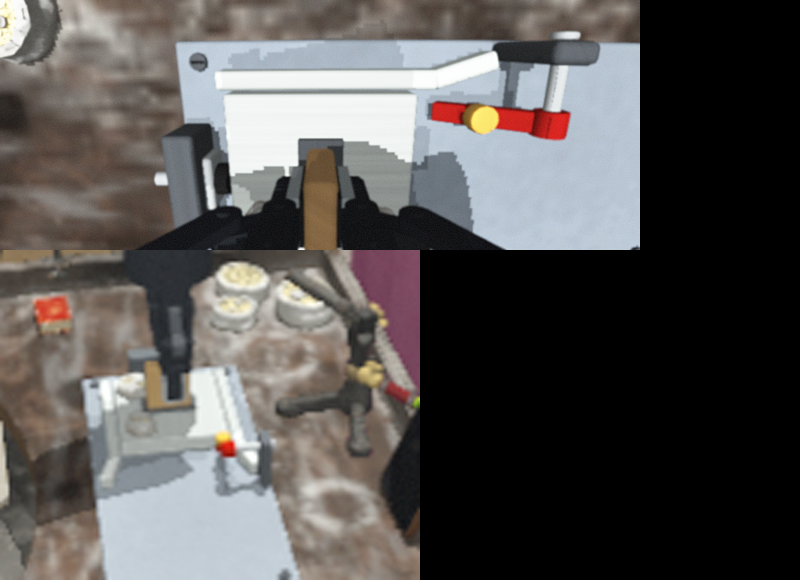

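The catch has dropped behind the rear edge: its tip is at column 430 and the carrier's rear at 415. The front bears on the buffer. I'll press slightly more, then tug back slowly.

Call:
move_arm --rows "0 -0.01 0 0 0 0;0 -0.02 0 0 0 0;0 -0.025 0 0 0 0;0 -0.025 0 0 0 0;0 -0.025 0 0 0 0;0 -0.025 0 0 0 0"

```text
time_s: 15.45
ee_pos: [565.4, 6.8, 35.8]
tcp_rot: [179.5, 0.0, -1.3]
ft_force: [-0.7, -22.1, 11.8]
opening: 0.155
```

Call:
move_arm --rows "0 0.02 0 0 0 0;0 0.04 0 0 0 0;0 0.06 0 0 0 0;0 0.075 0 0 0 0;0 0.085 0 0 0 0;0 0.085 0 0 0 0"

```text
time_s: 16.2
ee_pos: [565.6, 4.5, 35.5]
tcp_rot: [-179.9, -0.0, -0.9]
ft_force: [-0.5, 1.9, 5.0]
opening: 0.157
```

Run:
```python
from h import *
im=cv2.imread('pics/w5.png').astype(int)
m=(im[...,2]>120)&(im[...,1]<60)&(im[...,0]<60);m[:,:400]=0;m[:140]=0;m[220:]=0
r=np.argwhere(m);c=r[:,1].min();v=r[r[:,1]<=c+1,0].mean();print(c,v,[onz('w5',c,v,z).round(1).tolist() for z in(16,20,24,32)])
print('carrier rear',onz('w5',415,170,24))
```

```text
432 171.72413793103448 [[598.2, -56.6, 16.0], [599.0, -55.1, 20.0], [599.8, -53.5, 24.0], [601.5, -50.5, 32.0]]
carrier rear [600.91690707 -44.60914753  24.        ]
```

Call:
move_arm --rows "0 0.01 0 0 0 0;0 0.02 0 0 0 0;0 0.03 0 0 0 0;0 0.03 0 0 0 0"

```text
time_s: 16.7
ee_pos: [565.7, 1.3, 35.5]
tcp_rot: [-179.8, -0.0, -0.8]
ft_force: [0.4, 4.5, 5.2]
opening: 0.157
```

Call:
move_arm --rows "0 0.01 0 0 0 0;0 0.013 0 0 0 0;0 0.013 0 0 0 0"

```text
time_s: 17.08
ee_pos: [565.7, -0.4, 35.5]
tcp_rot: [-179.8, -0.0, -0.8]
ft_force: [-0.1, 5.2, 5.6]
opening: 0.153
```

Call:
move_arm --rows "0 0.01 0 0 0 0;0 0.013 0 0 0 0;0 0.013 0 0 0 0"

```text
time_s: 17.45
ee_pos: [565.7, -2.4, 35.5]
tcp_rot: [-179.8, -0.0, -0.8]
ft_force: [-0.6, 6.2, 5.0]
opening: 0.154
```

Call:
move_arm --rows "0 0.007 0 0 0 0;0 0.013 0 0 0 0;0 0.013 0 0 0 0"

```text
time_s: 17.82
ee_pos: [565.7, -3.6, 35.6]
tcp_rot: [-179.7, -0.0, -0.8]
ft_force: [0.2, 7.2, 5.5]
opening: 0.154
```

Call:
move_arm --rows "0 0.005 0 0 0 0;0 0.01 0 0 0 0;0 0.01 0 0 0 0"

```text
time_s: 18.2
ee_pos: [565.6, -3.8, 35.6]
tcp_rot: [-179.7, -0.0, -0.7]
ft_force: [-1.7, 9.3, 6.5]
opening: 0.154
```

Call:
move_arm --rows "0 0.006 0 0 0 0;0 0.013 0 0 0 0;0 0.013 0 0 0 0;0 0.013 0 0 0 0"

```text
time_s: 18.7
ee_pos: [565.6, -4.2, 35.7]
tcp_rot: [-179.6, -0.0, -0.6]
ft_force: [-1.8, 12.7, 7.0]
opening: 0.151
```

Run:
```python
from h import *
o=robot.get_obs();print(o['time_s'],o['ee_pos'],o['ft_force'])
snap('wrist','w6')
im=cv2.imread('pics/w6.png').astype(int)
m=(im[...,2]>120)&(im[...,1]<60)&(im[...,0]<60);m[:,:380]=0;m[:140]=0;m[220:]=0
r=np.argwhere(m);c=r[:,1].min();v=r[r[:,1]<=c+1,0].mean();print(c,v,[onz('w6',c,v,z).round(1).tolist() for z in(16,20,24,32)])
print('carrier rear',onz('w6',415,170,24))
w=cv2.imread('pics/w6.png');cv2.imwrite('pics/c6.png',cv2.resize(w[110:230,340:640],None,fx=2.5,fy=2.5))
```

```text
18.7 [565.57056086  -4.15790402  35.73289284] [-1.76235905 12.69680305  7.04056661]
416 174.04761904761904 [[597.8, -57.2, 16.0], [598.7, -56.0, 20.0], [599.5, -54.7, 24.0], [601.2, -52.2, 32.0]]
carrier rear [601.63542443 -54.05604552  24.        ]
```

View pics/c6.png

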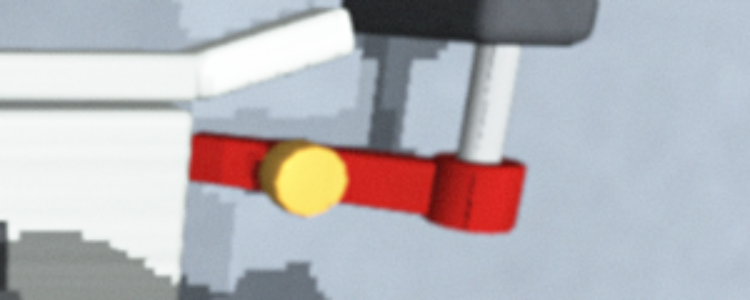

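The catch tip bears on the carrier's rear edge and takes the tug, 12.7 N with about 0.4 mm of motion. I'll relax, release with a half-open hand, and rise.

Call:
move_arm --rows "0 -0.01 0 0 0 0;0 -0.02 0 0 0 0;0 -0.028 -0.003 0 0 0;0 -0.028 -0.003 0 0 0;0 -0.028 -0.003 0 0 0"

```text
time_s: 19.38
ee_pos: [565.5, -4.0, 35.6]
tcp_rot: [-179.8, -0.0, -0.8]
ft_force: [1.3, 8.0, 0.3]
opening: 0.153
```

Call:
move_arm --rows "0 -0.012 0 0 0 0;0 -0.025 0 0 0 0;0 -0.025 0 0 0 0"

```text
time_s: 19.75
ee_pos: [565.4, -3.6, 35.5]
tcp_rot: [-180.0, -0.0, -1.0]
ft_force: [2.0, 3.6, -1.9]
opening: 0.157
```

Call:
move_arm --rows "0 -0.008 0 0 0 0;0 -0.015 0 0 0 0;0 -0.015 0 0 0 0"

```text
time_s: 20.12
ee_pos: [564.9, -2.6, 35.5]
tcp_rot: [179.9, 0.1, -1.0]
ft_force: [0.5, -1.5, -1.0]
opening: 0.157
```

Call:
move_arm --rows "0 0 0 0 0 0;0 0 0 0 0 0;0 0 0 0 0 0;0 0 0 0 0 0;0 0 0 0 0 0;0 0 0 0 0 0" --hand 0.5

```text
time_s: 20.88
ee_pos: [565.4, -1.5, 35.7]
tcp_rot: [-180.0, -0.0, -1.0]
ft_force: [-0.6, -0.9, -0.1]
opening: 0.495
```

Call:
move_arm --rows "0 0 -0.05 0 0 0;0 0 -0.15 0 0 0;0 0 -0.35 0 0 0;0 0 -0.6 0 0 0;0 0 -0.85 0 0 0;0 0 -1 0 0 0;0 0 -1 0 0 0;0 0 -1 0 0 0"

```text
time_s: 21.88
ee_pos: [564.9, -1.6, 185.5]
tcp_rot: [180.0, 0.0, -1.0]
ft_force: [0.9, 0.2, -0.0]
opening: 0.502
```

Run:
```python
from h import *
o=robot.get_obs();print(o['time_s'],o['ee_pos'],o['ft_force'])
snap('wrist','w7');snap('top','t7')
w=cv2.imread('pics/w7.png');t=cv2.imread('pics/t7.png')
o=np.zeros((600,640,3),np.uint8);o[:300]=w[:300];o[300:600]=cv2.resize(t[140:290,170:490],(640,300));cv2.imwrite('pics/c7.png',o)
a=cv2.imread('pics/t0.png')[150:203,385:482].astype(int);b=t[150:203,385:482].astype(int);print('bystander px changed',(abs(a-b).max(2)>40).sum())
```

```text
21.875 [564.92185954  -1.59966793 185.47681932] [ 8.50778456e-01  2.06299945e-01 -7.41521723e-04]
bystander px changed 0
```

View pics/c7.png

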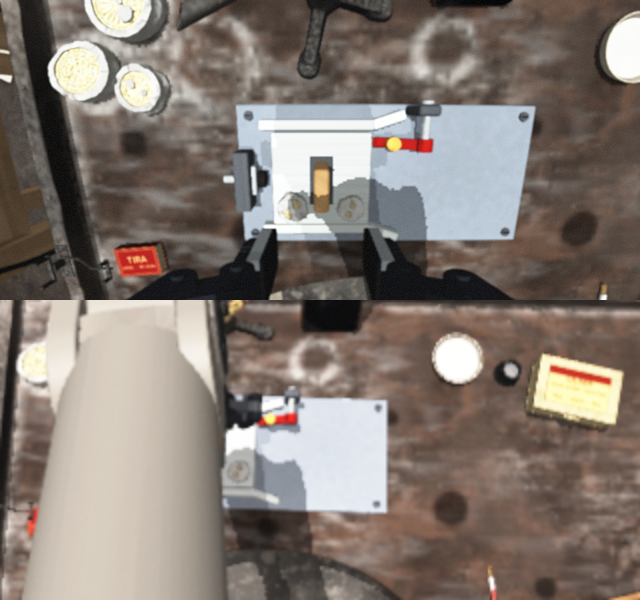

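The carrier sits locked between the rails with the catch tip behind its rear edge (wrist view, about (373,143)). The gripper is clear, and the dish, loupe and matchbox (TIRA, at (140,260)) look as before.

```bash
python3 -c "
from rig import workorder;print(workorder.finish_job())"
```

```text
the job is handed in; nothing more can be done
None
```

The mould carrier is locked in the rack, and I handed the job in at about 22 s of robot time.

- **Sliding in:** I set the carrier down on the open end and slid it in with 2–5 N. Its own front edge lifted the catch, and the gripper never came near the catch.
- **Pressing home:** I felt the buffer at about 4 mm past the rack's origin and pressed up to 22 N at the wrist. With about 5 N of that being friction, the buffer should have gone in about 3 mm. The pictures then showed the catch dropped behind the carrier's rear edge.
- **Tug:** I pulled back with up to 12.7 N, about 8 N of it on the catch. The carrier came to rest on the catch tip and moved only about 0.5 mm over the last 5.5 N.
- **Letting go:** I eased the force to about 1.5 N, opened the gripper halfway and rose 150 mm clear.

**Last checks:** The carrier was still between the rails with the catch down behind it, and the wrist force was near zero. The top-view area around the dish and loupe showed no changed pixels. I judged the matchbox by eye only, and it looked untouched.

The carrier rests near the catch rather than against the buffer, because it was released after the tug. I never read the buffer and catch joints directly; both were judged from force and pictures.

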